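Inspect a tilted specimen by hand scope and shelve the scope

TASK

Pick up the handheld scope and set its sprung nose squarely and centred on the face of the square specimen mount in its tilted holder, pressing gently until the nose is about half way in, and hold it steady there for at least one full second. Never bottom the nose, and keep the scope off the round mounts. Then stand the scope upright in the empty outlined place on the instrument shelf, centred in the row, without disturbing anything else.

Things in the scene. Friction and masses are not known exactly. Their poses are not given: they have to be found in the camera images.
- scope: Handheld scope, loose, standing upright on its nose, 125 mm tall, about 0.25 kg. Grip: white square handle 30 x 30 mm, flat sides across the scope's x and y, 50 to 125 mm above the nose's end; below it a collar (42 to 54 mm) and a sprung steel nose (0 to 28 mm), both 38 mm diameter. Origin: centre of the nose's flat end with the nose out; z along the handle, away from the nose.
- scope_nose (a joint): How far the scope's sprung nose is pushed in along its axis: 0 = fully out, 0.010 m = bottomed. It starts to give at about 4 N and takes 0.9 N more per mm: 8.5 N half way, 13 N bottomed. Standing, the scope's own weight does not push it in.
- square_holder: Holder fixed to the bench: dark base plate 85 x 75 x 10 mm, column, aluminium head 64 x 64 x 30 mm whose upper face slopes 25 degrees from level and looks up and to the holder's -x side. Origin: centre of the base's underside, z up. Holds the square specimen mount: grey resin, 44 x 44 mm, small bright steel section in its middle.
- square_holder_seat: Sloping head of the square mount's holder. Origin: centre of the aluminium upper face, 78 mm above the bench; z: outward normal of this face; x up the slope; y level. The mount is centred on this z axis, its end face parallel to the head's and 4 to 24 mm proud of it: how much is not told, as mounts are ground down differently. It does not yield to the nose.
- round_holder_a: Holder fixed to the bench: dark base plate 85 x 75 x 10 mm, column, aluminium head 64 x 64 x 30 mm whose upper face slopes 25 degrees from level and looks up and to the holder's -x side. Origin: centre of the base's underside, z up. Has a round mount, 44 mm diameter, 4 to 24 mm proud; not wanted.
- round_holder_b: Holder fixed to the bench: dark base plate 85 x 75 x 10 mm, column, aluminium head 64 x 64 x 30 mm whose upper face slopes 25 degrees from level and looks up and to the holder's -x side. Origin: centre of the base's underside, z up. Has a round mount, 44 mm diameter, 4 to 24 mm proud; not wanted.
- shelf: Low instrument shelf fixed on the bench: board 110 (x) x 270 (y) mm, top 20 mm above the bench, with an upstand of 6 mm thickness along its +x edge, 45 mm above the bench. Three places in a row along y, 85 mm apart, 4 mm to the -x side of the middle. Origin: centre of the underside.
- free_place: The empty place in the shelf's row: a thin square tape outline, 52 mm wide, on the shelf's top. Origin: its centre, on the shelf's top surface; x and y as the shelf's.
- loupe: Black loupe standing on the shelf in the row, loose, 40 mm diameter, 70 mm tall; origin under its centre.
- oil_bottle: Small amber bottle standing on the shelf in the row, loose, 36 mm diameter, 75 mm tall; origin under its centre.
- wash_bottle: White wash bottle, loose bystander, 60 mm diameter, 150 mm tall; origin under its centre.
- loose_mount: Loose grey specimen mount, bystander, 32 mm diameter, 20 mm tall; origin under its centre.
- mouse: Computer mouse, bystander, 100 x 60 x 33 mm; origin under its centre.
- mount_tray: White divided tray, bystander, 110 x 80 x 22 mm; origin under its centre.
Not all that is in view belongs to the job. What is shaped like the scope but blue or pink is not meant.

How it is judged:
By the outcome, as a careful person would: the job done as asked, in the order asked, and still so for the second after the job is handed in, with the robot touching nothing.
It also fails if it takes over 51 s, if anything falls off the work surface, if the arm or the gripper's body presses on something with over 40 N, if the wrist force passes 120 N, or if a joint passes its speed limit or range.

ROBOT

A 6-joint arm with a two-finger parallel gripper is mounted at the origin on the work surface. World frame = base frame: x ahead of the robot, y to its left, z up, the work surface at z = 0. Lengths are in m, angles in degrees, forces in N, time in s.
With the tool pointing down it reaches from about 0.3 to 0.75 m from the base axis. Payload 8.5 kg.
Tool frame: the origin (TCP) lies midway between the tips of the shut fingers; the grasp point (between the pads) lies 19 mm behind it (env.hold_point_z is the distance from the TCP to the grasp point, in m); z points along the fingers, y is the line along which they close (so a half turn about z gives the same grasp; the last joint's range is limited). The gripper opens to 85 mm and grips with 20 to 120 N. Pads are 22 mm wide; open, the fingers measure 114 mm over their backs; the gripper's body (76 mm by 85 mm) begins 54 mm behind the grasp point. The pads swing forward as they close: fully open they stand 13 mm farther back than shut.
Start: joints at [-87.565, 21.807, 74.336, -0, 83.858, -12.336], TCP at [0.14, -0.532, 0.231] pointing down, gripper open.
Joint ranges: [-178.18, 178.18], [-50.72, 133.34], [12.68, 142.11], [-81.47, 261.47], [9.98, 163.14], [-165.26, 165.26]. Speed limits (degrees/s): [136.94, 136.94, 180, 180, 180, 180].

INTERFACE

Orientations are given as a 3x3 rotation matrix whose columns are the frame's x, y, z axes.
In Python, from rig import observe, get_image, camera_info, env gives the robot as it stands.
- The arm moves only by the tool drive_tool, never from a script. Its arguments are lists of equal length, an entry for each row: "offset": the shift along the tool's x, y, z in units of 40 mm (1.0 is 40 mm), a list of three; "turn": the turn, a rotation vector about the tool's x, y, z in units of 6 degrees (1.0 is 6 degrees), a list of three; "hand": the opening, from 0 (shut) to 1 (fully open). A call has exactly 10 rows; each row shifts and turns the commanded pose from where the row before left it, along the tool's axes as they then stand; what a row does not reach is not made up. A row lasts 1/8 s, in which the tool goes at most 62.5 mm and 10.7 degrees, less where a joint would pass 70% of its speed; a pose out of reach is approached as far as the arm can. A call is refused whole if a number of a shift passes 1 or a number of a turn 1, either way. A call with a gripper value outside its range is refused whole. The fingers move at their own pace and stop on an object; "newtons" is the grip in N (left out, the last holds). Time passes only in rows, so rows that do not move let the fingers close, or fill a call up. It gives the time, the measured TCP pose, the force, the opening and the grip force at its end, in the units of the state.
- observe(): the state, without advancing time (a new reading comes with each control period).
- get_image(name): name is "scene" or "top"; returns the picture (384x512x3 uint8, blue, green, red); there is no depth.
- camera_info(name): a dict with "fx", "fy", "cx", "cy" (pixels), "world_to_cam" (4x4, takes a point from world to camera coordinates). Camera axes: x right, y down, z forward; pixel columns grow to the right and rows downward; lengths in m; the calibration is good to about 2 mm. A picture is of the moment at which its call begins. camera_info takes no time and is no camera call.
- env.close_job(): hands the job in; it is judged then, once.
The state is a dict: "time_s": time; "q": joint angles; "qvel": joint speeds; "joint_efforts": joint torques, N m; "position": TCP position; "tool_rot": TCP orientation; "ft_force": force on the tool from outside, world axes, zero at the start; "wrist_torque": the same for the moment, N m; "grip_width": finger opening in m; "gripper_force": force on a finger pad.
Only numpy, scipy, OpenCV 4.12 (cv2) and the standard library are available. Lean on these libraries where they do the work, as an engineer would, in place of code of your own. Each camera call takes 0.05 s, during which the arm holds its last target. There are 200 camera calls.

## Working session

There is one attempt and no reset: what is moved stays moved. The work goes in short steps, Python scripts to look and compute and a tool call to move; the robot and the scene stay as the last step left them, time stands still between calls to the robot, and variables do not carry over. Pictures are saved under pics/ and viewed, at most 10 in all, crops included, and the job is handed in when it is done.

Besides the shell and the picture viewer there is one more tool, called after ">>>" as a command line: name --argument value ..., lists and objects as JSON in quotes. drive_tool: Moves the arm, as the interface text tells. Its arguments: {"type":"object","properties":{"offset":{"type":"array"},"turn":{"type":"array"},"hand":{"type":"array"},"newtons":{"type":"number"}},"required":["offset","turn","hand"]}

```bash
mkdir -p pics
cat > h.py <<'E'
import numpy as np, cv2
from rig import observe, get_image, camera_info, env
def ray(n,u,v):
    c=camera_info(n);T=np.array(c["world_to_cam"]);R=T[:3,:3];t=T[:3,3]
    return -R.T@t, R.T@np.array([(u-c["cx"])/c["fx"],(v-c["cy"])/c["fy"],1])
def at(n,u,v,z):
    o,d=ray(n,u,v); return (o+d*(z-o[2])/d[2]).round(4)
def proj(n,p):
    c=camera_info(n);T=np.array(c["world_to_cam"]);q=T[:3,:3]@np.array(p)+T[:3,3]
    return np.array([c["fx"]*q[0]/q[2]+c["cx"],c["fy"]*q[1]/q[2]+c["cy"]])
E
python3 - <<'E'
from h import *
for n in("scene","top"):
    im=get_image(n);cv2.imwrite(f"pics/{n}0.png",im);cv2.imwrite(f"pics/{n}0b.png",cv2.resize(im,(800,600),interpolation=cv2.INTER_CUBIC))
    c=camera_info(n);print(n,c["fx"],c["cx"],c["cy"],ray(n,c["cx"],c["cy"]))
print(observe(),env.hold_point_z)
E
```

```text
scene 478.6017530712359 258.22044776012416 188.02498884544073 (array([1.20502854, 0.19170709, 0.97388786]), array([-0.5603094 , -0.20775807, -0.80180419]))
top 488.3384195385583 258.03375770199887 200.27433232212692 (array([ 0.32308329, -0.02703462,  1.55743053]), array([ 0.17200366,  0.00702015, -0.9850713 ]))
{'time_s': 0.1, 'q': array([-8.75641697e+01,  2.18359682e+01,  7.43786857e+01,  5.60381718e-04,
        8.38580133e+01, -1.23363937e+01]), 'qvel': array([-0.03707045, -0.14564222, -0.22379039, -0.05081731, -0.02808364,
        0.04514922]), 'joint_efforts': array([ 2.02227820e-03, -4.49223804e+01, -2.31658083e+01, -2.39091087e-04,
        3.59057813e-03,  1.83343985e-05]), 'position': array([ 0.14022063, -0.53155729,  0.23079456]), 'tool_rot': array([[ 9.66947385e-01,  2.54975983e-01, -4.41869778e-05],
       [ 2.54975832e-01, -9.66946595e-01,  1.26754923e-03],
       [ 2.80468162e-04, -1.23692002e-03, -9.99999196e-01]]), 'ft_force': array([-0.05555277,  0.2976971 , -0.42443362]), 'wrist_torque': array([0.0051301 , 0.00268429, 0.01359021]), 'gripper_force': 0.0, 'grip_width': 0.08534252816758821} 0.0187
```

View pics/scene0b.png

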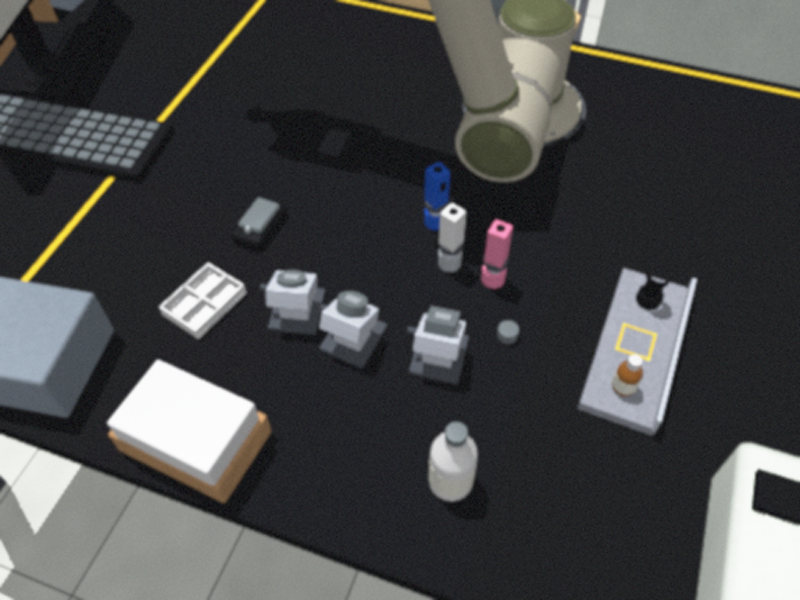

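View pics/top0b.png

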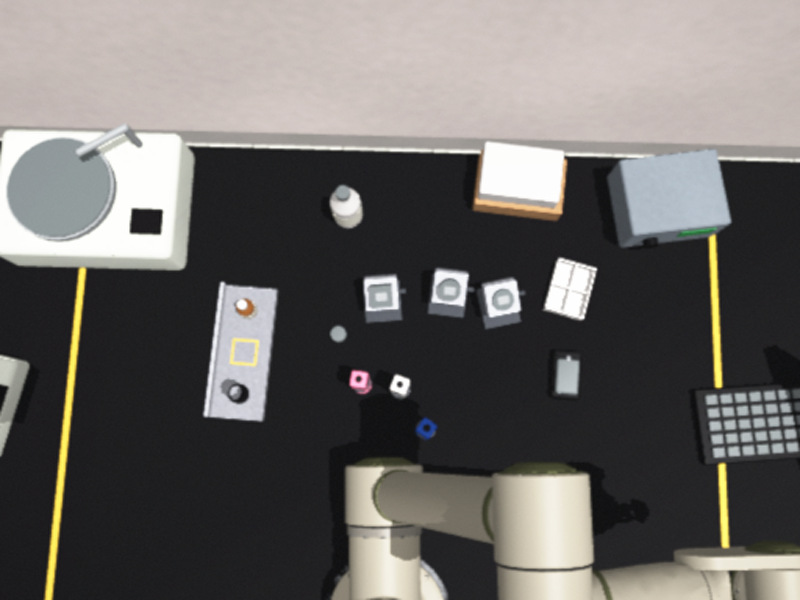

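The views show the white scope at about (400,385) in the top view and (452,237) in the scene view. The square mount is at (382,295) top and (442,325) scene, and the free place at (245,351) top and (637,341) scene. Next I'll crop closer.

Run:
```python
from h import *
for n,(c,r) in {"scene":(262,125),"top":(130,165)}.items():
    im=cv2.imread(f"pics/{n}0.png")[r:r+120,c:c+160]
    cv2.imwrite(f"pics/{n}1.png",cv2.resize(im,(800,600),interpolation=cv2.INTER_CUBIC))
```

```text
(no output)
```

View pics/scene1.png

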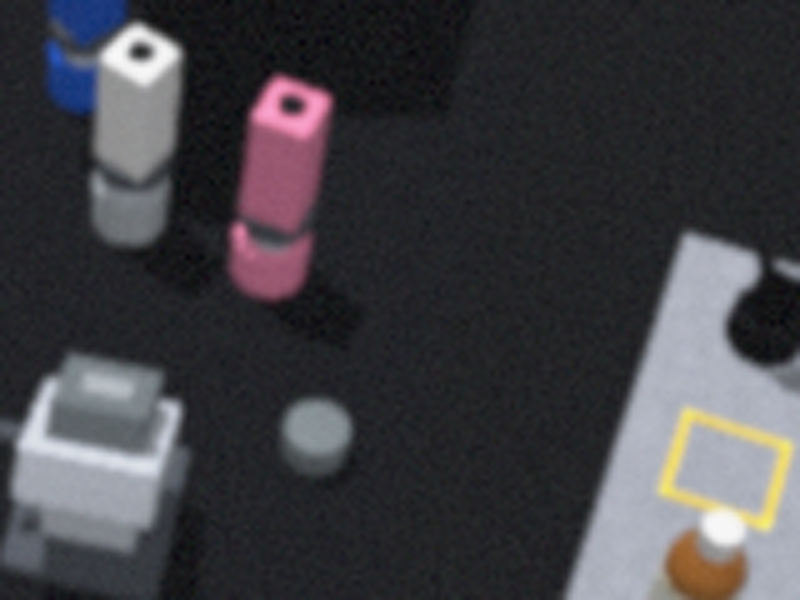

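View pics/top1.png

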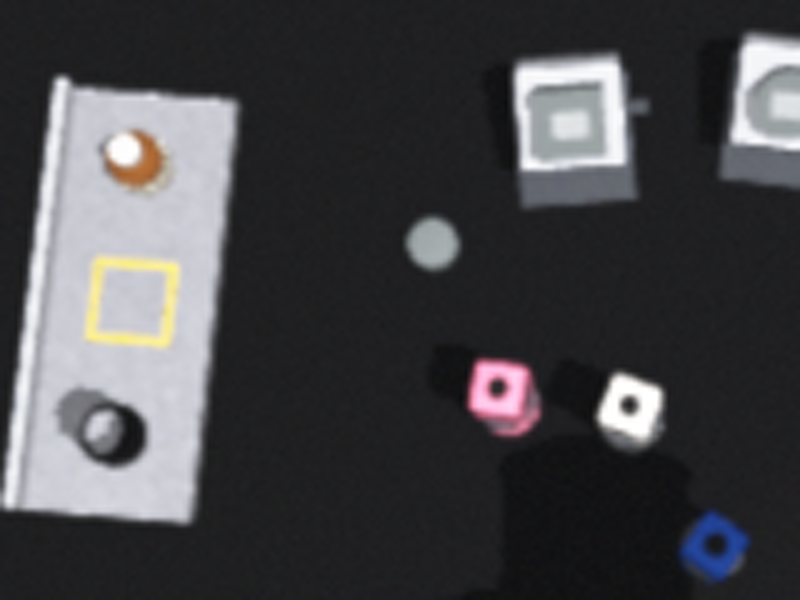

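Run:
```python
from h import *
P=[("scene",262,193),("top",226,174),("scene",270,126),("top",238,232)]
t=[cv2.resize(cv2.imread(f"pics/{n}0.png")[r:r+30,c:c+40],(400,300),interpolation=cv2.INTER_CUBIC) for n,c,r in P]
cv2.imwrite("pics/q.png",np.vstack([np.hstack(t[:2]),np.hstack(t[2:])]))
```

```text
(no output)
```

View pics/q.png

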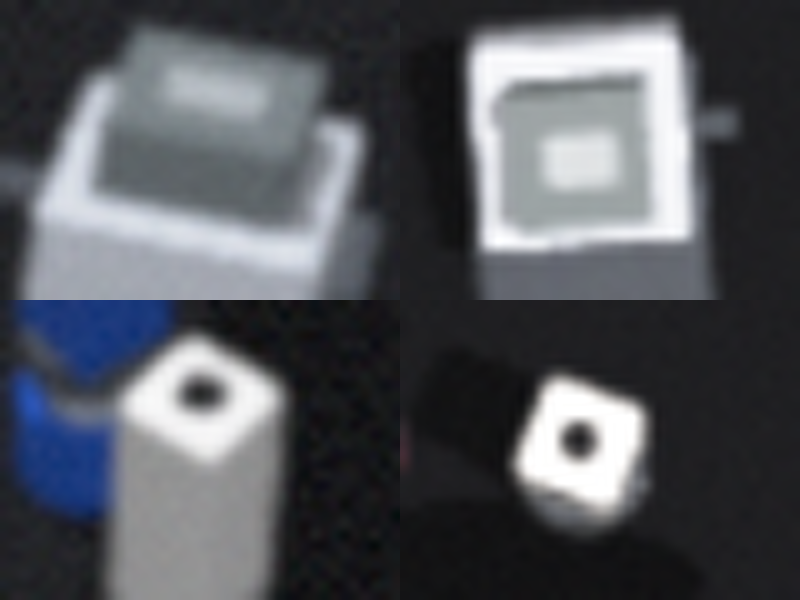

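The square mount's face centre is at panel (217,90) in the scene crop and (180,160) in the top crop. The scope's top hole is at (201,94) in the scene crop and (178,141) in the top crop.

```bash
cat > fit.py <<'E'
from h import *
from scipy.optimize import least_squares
from scipy.spatial.transform import Rotation as Ro
def px(L,c,r,s): return (np.array(L)+.5)/s-.5+[c,r]
def seatR(yaw): return Ro.from_euler('zy',[yaw,-25],degrees=True).as_matrix()
def sq(h,z): return np.array([[-h,h,z],[h,h,z],[h,-h,z],[-h,-h,z]])  # order low+y, up+y, up-y, low-y
Hs=px([(362,125),(318,270),(40,210),(85,75)],262,193,10)
Ms=px([(326,62),(305,172),(108,132),(136,27),(217,90)],262,193,10)
Ht=px([(82,248),(70,42),(282,36),(292,240)],226,174,10)
Mt=px([(105,228),(98,100),(248,88),(252,218),(180,160)],226,174,10)
def mk(p):
    R=seatR(p[2]); o=np.array([p[0],p[1],.078])
    return o+sq(.032,0)@R.T, o+np.vstack([sq(.022,p[3]),[0,0,p[3]]])@R.T
def res(p,cams="st"):
    H,M=mk(p);r=[]
    for k,n,h,m in(("s","scene",Hs,Ms),("t","top",Ht,Mt)):
        if k in cams: r+=[np.array([proj(n,q) for q in H])-h,np.array([proj(n,q) for q in M])-m]
    return np.vstack(r).ravel()
if __name__=="__main__":
    for c in("s","t","st"):
        s=least_squares(res,[.5,-.0,0,.014],args=(c,),x_scale=[.01,.01,5,.01]);print(c,s.x.round(4),np.sqrt(np.mean(s.fun**2)).round(2))
    print(s.fun.reshape(-1,2).round(1).tolist())
    def sc(p,z,h,w):
        a=np.radians(p[2]);C=np.array([[h,h],[h,-h],[-h,-h],[-h,h]])@np.array([[np.cos(a),np.sin(a)],[-np.sin(a),np.cos(a)]])
        pts=[(p[0]+x,p[1]+y,z) for x,y in C]+[(p[0],p[1],z)]
        return pts
    def fitsq(z,h,obs,p0):
        def f(p): return np.vstack([np.array([proj(n,q) for q in sc(p,z,h,0)[:len(o)]])-o for n,o in obs]).ravel()
        for ob in ([obs[0]],[obs[1]],obs):
            f=lambda p:np.vstack([np.array([proj(n,q) for q in sc(p,z,h,0)[:len(o)]])-o for n,o in ob]).ravel()
            s=least_squares(f,p0,x_scale=[.01,.01,5]);print(s.x.round(4),np.sqrt(np.mean(s.fun**2)).round(2))
    print("scope");fitsq(.125,.015,[("top",px([(155,73),(247,108),(218,205),(115,165),(178,141)],238,232,10)),("scene",px([(210,165),(120,100),(200,32),(287,92),(201,94)],270,126,10))],[.35,0,-10])
    print("tape");fitsq(.02,.026,[("top",px([(95,256),(181,262),(172,348),(85,341)],130,165,5)),("scene",px([(770,530),(658,493),(686,407),(793,440)],262,125,5))],[.4,.25,0])
    for n,u,v,z,c,r in(("top",497,387,.125,130,165),("top",717,545,.125,130,165),("top",123,150,.075,130,165),("top",103,428,.07,130,165),("top",432,243,.02,130,165)):
        q=px([(u,v)],c,r,5)[0];print(at(n,*q,z))
E
python3 fit.py
```

```text
s [0.6172 0.0304 8.1956 0.0194] 0.44
t [0.6194 0.0292 4.0442 0.0219] 0.36
st [0.6183 0.0301 6.3312 0.0203] 0.58
[[-0.4, 1.0], [-0.0, 0.8], [-0.5, 0.0], [0.4, -0.3], [-0.1, 0.9], [-0.9, -0.5], [-0.6, -1.1], [0.1, 0.0], [-0.2, 0.6], [0.3, 0.6], [-0.6, 1.1], [-1.1, 0.0], [-0.2, -0.3], [0.5, 0.9], [-0.2, -0.3], [-0.8, -0.3], [0.1, 0.7], [-0.5, 0.1]]
scope
[ 4.38900e-01 -1.41000e-02 -1.89181e+01] 0.28
[ 4.36500e-01 -1.13000e-02 -2.28513e+01] 0.27
[ 4.37700e-01 -1.24000e-02 -2.09736e+01] 0.57
tape
[ 0.5032  0.3042 -2.6682] 0.46
[ 0.5004  0.3065 -2.6822] 0.29
[ 0.5018  0.3057 -2.663 ] 0.59
[0.4466 0.0648 0.125 ]
[ 0.3585 -0.0663  0.125 ]
[0.5908 0.3047 0.075 ]
[0.4197 0.3068 0.07  ]
[0.5461 0.1164 0.02  ]
```

```bash
cat > plan.py <<'E'
from h import *
from scipy.spatial.transform import Rotation as Ro, Slerp
import json
def down(yaw_y):  # tool pointing down, tool y at this world angle
    a=np.radians(yaw_y);y=np.array([np.cos(a),np.sin(a),0]);z=np.array([0,0,-1.]);return np.array([np.cross(y,z),y,z]).T
def rows(p,R,wps):
    """wps: list of (pos,R,n); rounded rows from the pose p,R, printed ten at a time"""
    p=np.array(p);O=[];T=[]
    for q,Q,n in wps:
        q=np.array(q);p0=p.copy();S=Slerp([0,1],Ro.from_matrix([R,Q]))
        for i in range(1,n+1):
            o=np.round(R.T@(p0+(q-p0)*i/n-p)/.04,2);t=np.round(np.degrees((Ro.from_matrix(R).inv()*S(i/n)).as_rotvec())/6,2)
            p=p+R@o*.04;R=R@Ro.from_rotvec(np.radians(t*6)).as_matrix();O.append((o+0).tolist());T.append((t+0).tolist())
    while len(O)%10: O.append([0,0,0]);T.append([0,0,0])
    for k in range(0,len(O),10): print("offset",json.dumps(O[k:k+10]),"\nturn",json.dumps(T[k:k+10]))
    print("end",p.round(4).tolist(),R.round(4).tolist(),"max",np.abs(O).max(),np.abs(T).max())
    return p,R
E
python3 - <<'E'
from plan import *
s=observe()
Q=down(-21)
rows([.14,-.532,.231],s["tool_rot"],[((.4377,-.0124,.19),Q,19),((.4377,-.0124,.19),Q,1)])
E
```

```text
offset [[0.55, -0.56, 0.05], [0.58, -0.53, 0.06], [0.61, -0.51, 0.05], [0.63, -0.47, 0.06], [0.65, -0.44, 0.05], [0.68, -0.41, 0.06], [0.69, -0.37, 0.05], [0.71, -0.34, 0.06], [0.73, -0.3, 0.05], [0.74, -0.27, 0.06]] 
turn [[0.0, 0.0, -0.48], [0.0, 0.0, -0.47], [0.0, 0.0, -0.48], [0.0, 0.0, -0.47], [0.0, 0.0, -0.48], [0.0, 0.0, -0.47], [0.0, 0.0, -0.48], [0.0, 0.0, -0.48], [0.0, 0.0, -0.47], [0.0, -0.01, -0.48]]
offset [[0.76, -0.23, 0.05], [0.76, -0.19, 0.06], [0.77, -0.15, 0.05], [0.78, -0.11, 0.05], [0.79, -0.08, 0.06], [0.78, -0.03, 0.05], [0.79, 0.0, 0.06], [0.79, 0.04, 0.05], [0.78, 0.08, 0.05], [0.0, 0.0, 0.0]] 
turn [[0.0, 0.0, -0.47], [-0.01, 0.0, -0.48], [0.0, 0.0, -0.47], [0.0, 0.0, -0.48], [0.0, 0.0, -0.48], [0.0, 0.0, -0.47], [0.0, 0.0, -0.48], [0.0, 0.0, -0.47], [0.0, 0.0, -0.48], [0.0, 0.0, 0.0]]
end [0.4375, -0.0124, 0.1901] [[0.3582, 0.9337, -0.0001], [0.9337, -0.3582, -0.0001], [-0.0001, 0.0, -1.0]] max 0.79 0.48
```

>>> drive_tool --offset '[[0.55, -0.56, 0.05], [0.58, -0.53, 0.06], [0.61, -0.51, 0.05], [0.63, -0.47, 0.06], [0.65, -0.44, 0.05], [0.68, -0.41, 0.06], [0.69, -0.37, 0.05], [0.71, -0.34, 0.06], [0.73, -0.3, 0.05], [0.74, -0.27, 0.06]]' --turn '[[0, 0, -0.48], [0, 0, -0.47], [0, 0, -0.48], [0, 0, -0.47], [0, 0, -0.48], [0, 0, -0.47], [0, 0, -0.48], [0, 0, -0.48], [0, 0, -0.47], [0, 0, -0.48]]' --hand '[0.7, 0.7, 0.7, 0.7, 0.7, 0.7, 0.7, 0.7, 0.7, 0.7]'

```text
time_s: 1.35
position: [0.2971, -0.2573, 0.2091]
tool_rot: [[0.726, 0.687, -0.0], [0.687, -0.726, 0.0], [0.0, -0.0, -1.0]]
ft_force: [0.3, -0.3, -0.6]
grip_width: 0.0596
gripper_force: 0.0
```

>>> drive_tool --offset '[[0.76, -0.23, 0.05], [0.76, -0.19, 0.06], [0.77, -0.15, 0.05], [0.78, -0.11, 0.05], [0.79, -0.08, 0.06], [0.78, -0.03, 0.05], [0.79, 0.0, 0.06], [0.79, 0.04, 0.05], [0.78, 0.08, 0.05], [0.0, 0.0, 0.0]]' --turn '[[0, 0, -0.47], [0, 0, -0.48], [0, 0, -0.47], [0, 0, -0.48], [0, 0, -0.48], [0, 0, -0.47], [0, 0, -0.48], [0, 0, -0.47], [0, 0, -0.48], [0, 0, 0]]' --hand '[0.7, 0.7, 0.7, 0.7, 0.7, 0.7, 0.7, 0.7, 0.7, 0.7]'

```text
time_s: 2.6
position: [0.438, -0.011, 0.1897]
tool_rot: [[0.355, 0.935, -0.001], [0.935, -0.355, 0.0], [0.0, -0.001, -1.0]]
ft_force: [-0.3, -0.3, 0.3]
grip_width: 0.0594
gripper_force: 0.0
```

>>> drive_tool --offset '[[0, 0, 0.4], [0, 0, 0.6], [0, 0, 0.7], [0, 0, 0.6], [0, 0, 0.4], [0, 0, 0], [0, 0, 0], [0, 0, 0], [0, 0, 0], [0, 0, 0]]' --turn '[[0, 0, 0], [0, 0, 0], [0, 0, 0], [0, 0, 0], [0, 0, 0], [0, 0, 0], [0, 0, 0], [0, 0, 0], [0, 0, 0], [0, 0, 0]]' --hand '[0.7, 0.7, 0.7, 0.7, 0.7, 0.7, 0.5, 0.4, 0.3, 0.2]' --newtons 60

```text
time_s: 3.85
position: [0.438, -0.0124, 0.0825]
tool_rot: [[0.358, 0.934, 0.001], [0.934, -0.358, -0.0], [-0.0, 0.001, -1.0]]
ft_force: [-1.4, -1.1, 1.9]
grip_width: 0.0291
gripper_force: 61.0
```

>>> drive_tool --offset '[[0, 0, 0], [0, 0, 0], [0, 0, 0], [0, 0, 0], [0, 0, 0], [0, 0, 0], [0, 0, 0], [0, 0, 0], [0, 0, 0], [0, 0, 0]]' --turn '[[0, 0, 0], [0, 0, 0], [0, 0, 0], [0, 0, 0], [0, 0, 0], [0, 0, 0], [0, 0, 0], [0, 0, 0], [0, 0, 0], [0, 0, 0]]' --hand '[0.1, 0, 0, 0, 0, 0, 0, 0, 0, 0]'

```text
time_s: 5.1
position: [0.4379, -0.0124, 0.0822]
tool_rot: [[0.358, 0.934, 0.0], [0.934, -0.358, -0.0], [-0.0, 0.0, -1.0]]
ft_force: [1.5, -1.1, 2.2]
grip_width: 0.0295
gripper_force: 61.1
```

```bash
cat >> plan.py <<'E'
from fit import seatR
def align(R,z):  # least turn taking tool z of R to z
    v=np.cross(R[:,2],z);return Ro.from_rotvec(v/np.linalg.norm(v)*np.arcsin(np.linalg.norm(v))).as_matrix()@R
E
python3 - <<'E'
from plan import *
s=observe();R=s["tool_rot"];p=s["position"]
n=seatR(6.3)[:,2];seat=np.array([.6183,.0301,.078]);Q=align(down(-21),-n)
up=p+[0,0,.15]
pre=seat+n*(.0203+.015+.0822)
rows(p,down(-21),[(up,down(-21),6),(pre+n*.04,Q,10),(pre,Q,3)])
E
```

```text
offset [[0.0, 0.0, -0.62], [0.0, 0.0, -0.63], [0.0, 0.0, -0.62], [0.0, 0.0, -0.63], [0.0, 0.0, -0.62], [0.0, 0.0, -0.63], [0.2, 0.23, 0.03], [0.2, 0.22, 0.04], [0.2, 0.23, 0.05], [0.2, 0.22, 0.07]] 
turn [[0.0, 0.0, 0.0], [0.0, 0.0, 0.0], [0.0, 0.0, 0.0], [0.0, 0.0, 0.0], [0.0, 0.0, 0.0], [0.0, 0.0, 0.0], [-0.39, 0.15, 0.0], [-0.39, 0.15, 0.0], [-0.39, 0.15, 0.0], [-0.39, 0.15, 0.0]]
offset [[0.2, 0.22, 0.08], [0.19, 0.21, 0.09], [0.2, 0.22, 0.1], [0.19, 0.2, 0.11], [0.19, 0.21, 0.12], [0.19, 0.19, 0.14], [0.0, 0.0, 0.33], [0.0, 0.0, 0.34], [0.0, 0.0, 0.33], [0, 0, 0]] 
turn [[-0.38, 0.15, 0.0], [-0.39, 0.15, 0.0], [-0.39, 0.15, 0.0], [-0.39, 0.14, 0.0], [-0.39, 0.15, 0.0], [-0.39, 0.15, 0.0], [0.0, 0.0, 0.0], [0.0, 0.0, 0.0], [0.0, 0.0, 0.0], [0, 0, 0]]
end [0.5685, 0.03, 0.1844] [[0.325, 0.8461, 0.4225], [0.9336, -0.3584, -0.0003], [0.1512, 0.3946, -0.9064]] max 0.63 0.39
```

```bash
sed -i "s/'zy'/'ZY'/" fit.py; python3 fit.py | head -4
```

```text
s [0.617  0.031  7.3297 0.0193] 0.49
t [0.6194 0.0296 4.1087 0.0218] 0.38
st [0.6182 0.0306 6.0852 0.0202] 0.57
[[0.0, 0.7], [0.1, 0.3], [-0.5, 0.4], [0.7, 0.2], [-0.1, 0.7], [-1.1, -0.8], [-1.0, -0.8], [0.0, 0.4], [-0.4, 0.6], [-0.1, 0.6], [-0.6, 1.1], [-1.1, 0.1], [-0.5, -0.2], [0.5, 0.8], [-0.0, -0.3], [-0.6, -0.2], [0.1, 0.7], [-0.4, 0.1]]
```

Run:
```python
from plan import *
s=observe();R=s["tool_rot"];p=s["position"]
n=seatR(5.5)[:,2];seat=np.array([.6182,.0304,.078]);Q=align(down(-21),-n)
up=p+[0,0,.15]
pre=seat+n*(.0202+.015+.0822);print(n)
rows(p,down(-21),[(up,down(-21),6),(pre+n*.04,Q,10),(pre,Q,3)])
```

```text
[-0.42067261 -0.04050617  0.90630779]
offset [[0.0, 0.0, -0.62], [0.0, 0.0, -0.63], [0.0, 0.0, -0.62], [0.0, 0.0, -0.63], [0.0, 0.0, -0.62], [0.0, 0.0, -0.63], [0.19, 0.23, 0.03], [0.18, 0.24, 0.04], [0.19, 0.23, 0.05], [0.18, 0.22, 0.07]] 
turn [[0.0, 0.0, 0.0], [0.0, 0.0, 0.0], [0.0, 0.0, 0.0], [0.0, 0.0, 0.0], [0.0, 0.0, 0.0], [0.0, 0.0, 0.0], [-0.37, 0.19, 0.0], [-0.38, 0.18, 0.0], [-0.37, 0.19, 0.0], [-0.37, 0.18, 0.0]]
offset [[0.19, 0.23, 0.08], [0.18, 0.22, 0.09], [0.18, 0.22, 0.11], [0.17, 0.21, 0.11], [0.18, 0.21, 0.13], [0.17, 0.21, 0.14], [0.0, 0.0, 0.33], [0.0, 0.0, 0.33], [0.0, 0.0, 0.34], [0, 0, 0]] 
turn [[-0.37, 0.19, 0.0], [-0.38, 0.19, 0.0], [-0.37, 0.18, 0.0], [-0.37, 0.19, 0.0], [-0.38, 0.18, 0.0], [-0.37, 0.19, 0.0], [0.0, 0.0, 0.0], [0.0, 0.0, 0.0], [0.0, 0.0, 0.0], [0, 0, 0]]
end [0.569, 0.0255, 0.1843] [[0.3167, 0.8501, 0.4208], [0.9296, -0.3664, 0.0405], [0.1887, 0.3783, -0.9062]] max 0.63 0.38
```

>>> drive_tool --offset '[[0, 0, -0.3], [0, 0, -0.6], [0, 0, -0.8], [0, 0, -0.8], [0, 0, -0.75], [0, 0, -0.5], [0.19, 0.23, 0.03], [0.18, 0.24, 0.04], [0.19, 0.23, 0.05], [0.18, 0.22, 0.07]]' --turn '[[0, 0, 0], [0, 0, 0], [0, 0, 0], [0, 0, 0], [0, 0, 0], [0, 0, 0], [-0.37, 0.19, 0.0], [-0.38, 0.18, 0.0], [-0.37, 0.19, 0.0], [-0.37, 0.18, 0.0]]' --hand '[0, 0, 0, 0, 0, 0, 0, 0, 0, 0]'

```text
time_s: 6.35
position: [0.4824, 0.0028, 0.2273]
tool_rot: [[0.351, 0.92, 0.171], [0.933, -0.359, 0.018], [0.078, 0.154, -0.985]]
ft_force: [0.4, 0.4, -1.7]
grip_width: 0.0293
gripper_force: 60.7
```

>>> drive_tool --offset '[[0.19, 0.23, 0.08], [0.18, 0.22, 0.09], [0.18, 0.22, 0.11], [0.17, 0.21, 0.11], [0.18, 0.21, 0.13], [0.17, 0.21, 0.14], [0.0, 0.0, 0.33], [0.0, 0.0, 0.33], [0.0, 0.0, 0.34], [0, 0, 0]]' --turn '[[-0.37, 0.19, 0.0], [-0.38, 0.19, 0.0], [-0.37, 0.18, 0.0], [-0.37, 0.19, 0.0], [-0.38, 0.18, 0.0], [-0.37, 0.19, 0.0], [0.0, 0.0, 0.0], [0.0, 0.0, 0.0], [0.0, 0.0, 0.0], [0, 0, 0]]' --hand '[0, 0, 0, 0, 0, 0, 0, 0, 0, 0]'

```text
time_s: 7.6
position: [0.5686, 0.0257, 0.1828]
tool_rot: [[0.317, 0.851, 0.418], [0.93, -0.366, 0.041], [0.188, 0.376, -0.907]]
ft_force: [0.1, 0.2, -1.6]
grip_width: 0.0295
gripper_force: 60.6
```

Run:
```python
from plan import *
t=[]
for n,c,r in(("scene",252,170),("top",215,160)):
    im=get_image(n);cv2.imwrite(f"pics/{n}2.png",im);t.append(cv2.resize(im[r:r+60,c:c+40],(400,600),interpolation=cv2.INTER_CUBIC))
cv2.imwrite("pics/pre.png",np.hstack(t))
s=observe();p=s["position"];z=s["tool_rot"][:,2];print(p,z,s["ft_force"],s["time_s"])
nose=p+z*.0822
for n,c,r in(("scene",252,170),("top",215,160)):
    print(n,[((proj(n,nose+z*d)-[c,r]+.5)*10-.5).round() for d in(0,-.028,-.048)])
```

```text
[0.56884062 0.02562995 0.18416724] [ 0.42037761  0.04070579 -0.90643572] [-0.41521803 -0.43464872 -2.20530925] 7.7
scene [array([322., 268.]), array([338., 159.]), array([350.,  78.])]
top [array([286., 313.]), array([286., 336.]), array([286., 353.])]
```

View pics/pre.png

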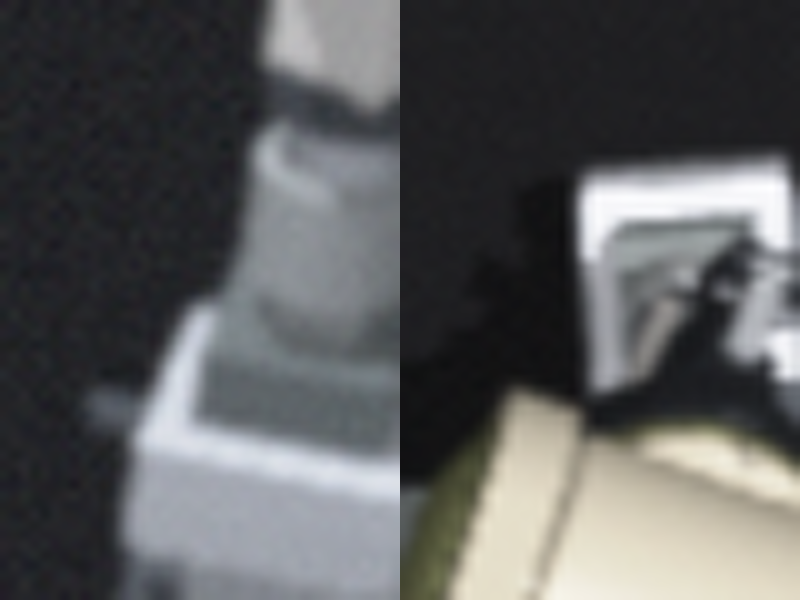

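The crop cuts off the right side. The nose is close above the mount, with its left edge at about (240,280). I'll re-crop the saved picture with the predicted outlines overlaid.

```bash
cat > ov.py <<'E'
from plan import *
def overlay(src,dst,p,R,seat,yaw,proud,c,r,w,h,k=10):
    im=cv2.resize(cv2.imread(src)[r:r+h,c:c+w],None,fx=k,fy=k,interpolation=cv2.INTER_CUBIC)
    d=lambda P,col:cv2.polylines(im,[np.array([(proj("scene",q)-[c,r]+.5)*k-.5 for q in P]).round().astype(int)],True,col,1)
    z=R[:,2];a=np.linspace(0,2*np.pi,40)
    ring=np.array([np.cos(a),np.sin(a),0*a]).T*.019
    for e in(.0822,.0822-.028): d(p+z*e+ring@R.T,(0,255,255))
    S=seatR(yaw)
    from fit import sq
    d(seat+sq(.032,0)@S.T,(0,0,255));d(seat+sq(.022,proud)@S.T,(0,255,0))
    cv2.imwrite(dst,im)
E
python3 - <<'E'
from ov import *
s=observe()
overlay("pics/scene2.png","pics/ov2.png",s["position"],s["tool_rot"],np.array([.617,.031,.078]),7.3,.0193,256,168,60,56)
E
```

```text
(no output)
```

View pics/ov2.png

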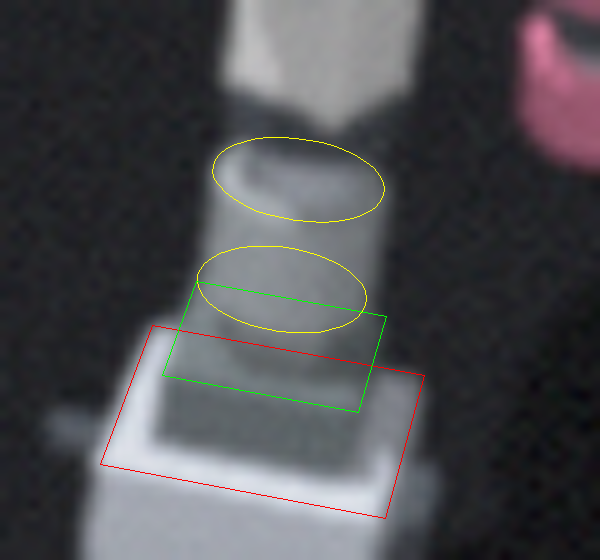

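The overlay shows the nose side edges at x≈207 and 390, matching the prediction to under 1 px. The mount and head outlines agree too, so I'll approach to contact.

>>> drive_tool --offset '[[0, 0, 0.05], [0, 0, 0.07], [0, 0, 0.07], [0, 0, 0.06], [0, 0, 0.03], [0, 0, 0.02], [0, 0, 0.02], [0, 0, 0.02], [0, 0, 0], [0, 0, 0]]' --turn '[[0, 0, 0], [0, 0, 0], [0, 0, 0], [0, 0, 0], [0, 0, 0], [0, 0, 0], [0, 0, 0], [0, 0, 0], [0, 0, 0], [0, 0, 0]]' --hand '[0, 0, 0, 0, 0, 0, 0, 0, 0, 0]'

```text
time_s: 8.95
position: [0.5745, 0.0262, 0.172]
tool_rot: [[0.317, 0.85, 0.421], [0.93, -0.366, 0.041], [0.189, 0.378, -0.906]]
ft_force: [0.5, 0.0, -1.9]
grip_width: 0.0295
gripper_force: 60.6
```

```bash
cat > force.py <<'E'
from plan import *
def force(k=4,save=None):
    F=[]
    for i in range(k):
        im=get_image("scene");s=observe();F.append(s["ft_force"]);
        if i==0 and save: cv2.imwrite(save,im)
    F=np.array(F);z=s["tool_rot"][:,2]
    print("t",s["time_s"],"F",F.mean(0).round(2),"along -z",(-F@z).round(2),"pos",s["position"].round(4),"z",z.round(4),"T",s["wrist_torque"].round(2))
    return s
E
python3 -c "
from force import *
force(4,'pics/scene3.png')"
```

```text
t 9.15 F [ 0.29  0.25 -1.87] along -z [-2.61 -1.74 -1.86 -1.12] pos [0.5745 0.0262 0.172 ] z [ 0.4208  0.0406 -0.9062] T [-0.03  0.35  0.05]
```

>>> drive_tool --offset '[[0, 0, 0.02], [0, 0, 0.02], [0, 0, 0.02], [0, 0, 0.02], [0, 0, 0.02], [0, 0, 0], [0, 0, 0], [0, 0, 0], [0, 0, 0], [0, 0, 0]]' --turn '[[0, 0, 0], [0, 0, 0], [0, 0, 0], [0, 0, 0], [0, 0, 0], [0, 0, 0], [0, 0, 0], [0, 0, 0], [0, 0, 0], [0, 0, 0]]' --hand '[0, 0, 0, 0, 0, 0, 0, 0, 0, 0]'

```text
time_s: 10.4
position: [0.5762, 0.0264, 0.1684]
tool_rot: [[0.317, 0.85, 0.421], [0.93, -0.366, 0.041], [0.189, 0.378, -0.906]]
ft_force: [-3.4, -0.3, 3.4]
grip_width: 0.0297
gripper_force: 61.4
```

```bash
python3 -c "
from force import *
force(3,'pics/scene4.png')"
```

```text
t 10.55 F [-3.37 -0.2   3.58] along -z [4.94 4.86 4.19] pos [0.5762 0.0264 0.1683] z [ 0.4208  0.0406 -0.9062] T [-0.05  0.58  0.01]
```

Run:
```python
from ov import *
from fit import res,least_squares
for c in("s","t","st"): print(c,least_squares(lambda q:res([*q,.0202],c),[.6,0,5],x_scale=[.01,.01,5]).x.round(4))
s=observe();z=s["tool_rot"][:,2]
overlay("pics/scene4.png","pics/ov4.png",s["position"]-z*.0028,s["tool_rot"],np.array([.6182,.0306,.078]),5.5,.0202,262,170,50,50,12)
```

```text
s [0.6176 0.0311 7.3174]
t [0.6192 0.0296 4.1146]
st [0.6182 0.0306 6.0852]
```

View pics/ov4.png

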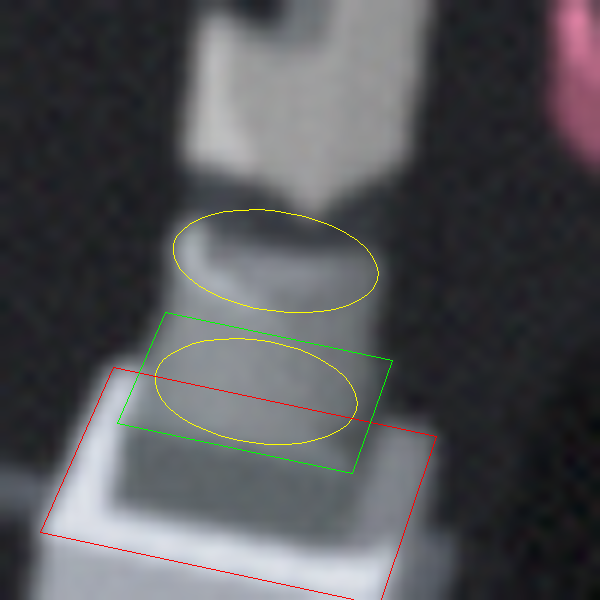

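The contact picture shows the nose on the mount face, sides at x≈168 and 380. It agrees with the mount outline to about 1 mm, so I'll press in the remaining 2.2 mm and hold.

>>> drive_tool --offset '[[0, 0, 0.02], [0, 0, 0.02], [0, 0, 0.015], [0, 0, 0], [0, 0, 0], [0, 0, 0], [0, 0, 0], [0, 0, 0], [0, 0, 0], [0, 0, 0]]' --turn '[[0, 0, 0], [0, 0, 0], [0, 0, 0], [0, 0, 0], [0, 0, 0], [0, 0, 0], [0, 0, 0], [0, 0, 0], [0, 0, 0], [0, 0, 0]]' --hand '[0, 0, 0, 0, 0, 0, 0, 0, 0, 0]'

```text
time_s: 11.8
position: [0.5772, 0.0264, 0.1664]
tool_rot: [[0.317, 0.85, 0.421], [0.93, -0.366, 0.041], [0.189, 0.378, -0.906]]
ft_force: [-4.9, 0.3, 4.9]
grip_width: 0.0292
gripper_force: 61.5
```

```bash
python3 -c "
from force import *
force(6)"
```

```text
t 12.1 F [-4.32 -0.43  5.32] along -z [5.81 6.41 6.85 7.47 6.79 6.63] pos [0.5772 0.0265 0.1664] z [ 0.4209  0.0406 -0.9062] T [0.   0.64 0.04]
```

>>> drive_tool --offset '[[0, 0, 0], [0, 0, 0], [0, 0, 0], [0, 0, 0], [0, 0, 0], [0, 0, 0], [0, 0, 0], [0, 0, 0], [0, 0, 0], [0, 0, 0]]' --turn '[[0, 0, 0], [0, 0, 0], [0, 0, 0], [0, 0, 0], [0, 0, 0], [0, 0, 0], [0, 0, 0], [0, 0, 0], [0, 0, 0], [0, 0, 0]]' --hand '[0, 0, 0, 0, 0, 0, 0, 0, 0, 0]'

```text
time_s: 13.35
position: [0.5772, 0.0264, 0.1664]
tool_rot: [[0.317, 0.85, 0.421], [0.93, -0.366, 0.041], [0.189, 0.378, -0.906]]
ft_force: [-4.6, -0.6, 6.1]
grip_width: 0.0296
gripper_force: 61.6
```

Run:
```python
from plan import *
s=observe();p=s["position"];R=s["tool_rot"];z=R[:,2];D=down(-2.7)
rows(p,R,[(p-z*.06,R,3),((.53,.08,.26),D,7),((.5018,.3057,.215),D,9),((.5018,.3057,.215),D,1),((.5018,.3057,.1122),D,8)])
```

```text
offset [[0.0, 0.0, -0.5], [0.0, 0.0, -0.5], [0.0, 0.0, -0.5], [0.19, -0.09, -0.15], [0.19, -0.08, -0.15], [0.19, -0.09, -0.15], [0.19, -0.09, -0.15], [0.19, -0.09, -0.14], [0.19, -0.09, -0.15], [0.2, -0.08, -0.14]] 
turn [[0.0, 0.0, 0.0], [0.0, 0.0, 0.0], [0.0, 0.0, 0.0], [0.57, -0.18, -0.43], [0.57, -0.18, -0.43], [0.57, -0.17, -0.43], [0.57, -0.18, -0.42], [0.57, -0.18, -0.43], [0.58, -0.18, -0.43], [0.57, -0.18, -0.43]]
offset [[0.62, -0.11, 0.13], [0.62, -0.11, 0.12], [0.63, -0.1, 0.13], [0.62, -0.11, 0.12], [0.62, -0.11, 0.13], [0.62, -0.11, 0.12], [0.63, -0.11, 0.13], [0.62, -0.11, 0.12], [0.62, -0.1, 0.13], [0.0, 0.0, 0.0]] 
turn [[0.0, 0.0, 0.0], [0.0, 0.0, 0.0], [0.0, 0.0, 0.0], [0.0, 0.0, 0.0], [0.0, 0.0, 0.0], [0.0, 0.0, 0.0], [0.0, 0.0, 0.0], [0.0, 0.0, 0.0], [0.0, 0.0, 0.0], [0.0, 0.0, 0.0]]
offset [[0.0, 0.0, 0.32], [0.0, 0.0, 0.32], [0.0, 0.0, 0.32], [0.0, 0.0, 0.32], [0.0, 0.0, 0.32], [0.0, 0.0, 0.33], [0.0, 0.0, 0.32], [0.0, 0.0, 0.32], [0, 0, 0], [0, 0, 0]] 
turn [[0.0, 0.0, 0.0], [0.0, 0.0, 0.0], [0.0, 0.0, 0.0], [0.0, 0.0, 0.0], [0.0, 0.0, 0.0], [0.0, 0.0, 0.0], [0.0, 0.0, 0.0], [0.0, 0.0, 0.0], [0, 0, 0], [0, 0, 0]]
end [0.5019, 0.3056, 0.1121] [[0.047, 0.9989, -0.0004], [0.9989, -0.047, -0.0002], [-0.0002, -0.0004, -1.0]] max 0.63 0.58
```

>>> drive_tool --offset '[[0, 0, -0.4], [0, 0, -0.5], [0, 0, -0.6], [0.19, -0.09, -0.15], [0.19, -0.08, -0.15], [0.19, -0.09, -0.15], [0.19, -0.09, -0.15], [0.19, -0.09, -0.14], [0.19, -0.09, -0.15], [0.2, -0.08, -0.14]]' --turn '[[0, 0, 0], [0, 0, 0], [0, 0, 0], [0.57, -0.18, -0.43], [0.57, -0.18, -0.43], [0.57, -0.17, -0.43], [0.57, -0.18, -0.42], [0.57, -0.18, -0.43], [0.58, -0.18, -0.43], [0.57, -0.18, -0.43]]' --hand '[0, 0, 0, 0, 0, 0, 0, 0, 0, 0]'

```text
time_s: 14.6
position: [0.5297, 0.0803, 0.2606]
tool_rot: [[0.046, 0.999, -0.003], [0.999, -0.046, -0.001], [-0.001, -0.003, -1.0]]
ft_force: [1.3, 0.4, -3.3]
grip_width: 0.0296
gripper_force: 60.7
```

>>> drive_tool --offset '[[0.62, -0.11, 0.13], [0.62, -0.11, 0.12], [0.63, -0.1, 0.13], [0.62, -0.11, 0.12], [0.62, -0.11, 0.13], [0.62, -0.11, 0.12], [0.63, -0.11, 0.13], [0.62, -0.11, 0.12], [0.62, -0.1, 0.13], [0, 0, 0]]' --turn '[[0, 0, 0], [0, 0, 0], [0, 0, 0], [0, 0, 0], [0, 0, 0], [0, 0, 0], [0, 0, 0], [0, 0, 0], [0, 0, 0], [0, 0, 0]]' --hand '[0, 0, 0, 0, 0, 0, 0, 0, 0, 0]'

```text
time_s: 15.85
position: [0.5012, 0.3067, 0.2146]
tool_rot: [[0.045, 0.999, -0.002], [0.999, -0.045, -0.0], [-0.0, -0.002, -1.0]]
ft_force: [-1.1, -0.1, -3.3]
grip_width: 0.0294
gripper_force: 60.7
```

>>> drive_tool --offset '[[0, 0, 0.32], [0, 0, 0.32], [0, 0, 0.32], [0, 0, 0.32], [0, 0, 0.32], [0, 0, 0.33], [0, 0, 0.32], [0, 0, 0.32], [0, 0, 0], [0, 0, 0]]' --turn '[[0, 0, 0], [0, 0, 0], [0, 0, 0], [0, 0, 0], [0, 0, 0], [0, 0, 0], [0, 0, 0], [0, 0, 0], [0, 0, 0], [0, 0, 0]]' --hand '[0, 0, 0, 0, 0, 0, 0, 0, 0, 0]'

```text
time_s: 17.1
position: [0.5021, 0.3057, 0.1124]
tool_rot: [[0.047, 0.999, 0.0], [0.999, -0.047, 0.0], [0.0, 0.0, -1.0]]
ft_force: [0.4, 0.3, -1.4]
grip_width: 0.0294
gripper_force: 60.7
```

Run:
```python
from force import *
s=force(3,"pics/scene5.png")
c,r,w,h=365,150,80,60
im=cv2.resize(cv2.imread("pics/scene5.png")[r:r+h,c:c+w],(800,600),interpolation=cv2.INTER_CUBIC)
p=s["position"];z=s["tool_rot"][:,2];a=np.linspace(0,2*np.pi,40)
for e in(.0822,.0542):
    P=p+z*e+np.array([np.cos(a),np.sin(a),0*a]).T*.019
    cv2.polylines(im,[np.array([(proj("scene",q)-[c,r]+.5)*10-.5 for q in P]).astype(int)],True,(0,255,0),1)
cv2.imwrite("pics/ov5.png",im)
print([((proj("scene",q)-[c,r]+.5)*10).round() for q in (p+z*.0822,[*(p+z*.0822)[:2],.02])])
```

```text
t 17.25 F [-0.33 -0.01 -2.93] along -z [-4.2  -2.12 -2.48] pos [0.5021 0.3057 0.1126] z [ 5.e-04  2.e-04 -1.e+00] T [ 0.01 -0.06 -0.  ]
[array([431., 665.]), array([420., 690.])]
```

View pics/ov5.png

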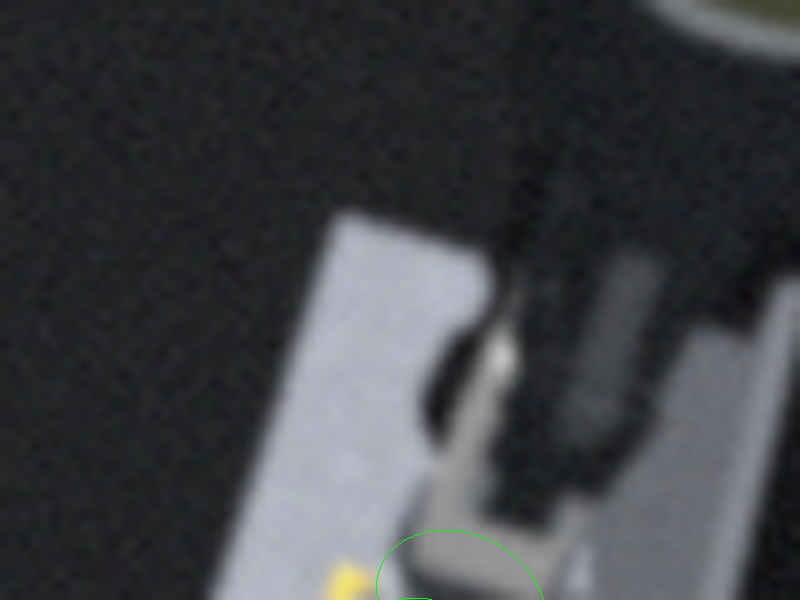

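The crop was off again: it shows the gripped scope above the shelf and a tape corner at (350,580). I'll lower gently and feel for the shelf.

>>> drive_tool --offset '[[0, 0, 0.08], [0, 0, 0.08], [0, 0, 0.04], [0, 0, 0.02], [0, 0, 0.02], [0, 0, 0.02], [0, 0, 0], [0, 0, 0], [0, 0, 0], [0, 0, 0]]' --turn '[[0, 0, 0], [0, 0, 0], [0, 0, 0], [0, 0, 0], [0, 0, 0], [0, 0, 0], [0, 0, 0], [0, 0, 0], [0, 0, 0], [0, 0, 0]]' --hand '[0, 0, 0, 0, 0, 0, 0, 0, 0, 0]'

```text
time_s: 18.5
position: [0.5019, 0.3057, 0.1017]
tool_rot: [[0.047, 0.999, -0.0], [0.999, -0.047, -0.0], [-0.0, -0.0, -1.0]]
ft_force: [-1.0, -0.2, 3.3]
grip_width: 0.0296
gripper_force: 61.2
```

```bash
python3 -c "
from force import *
force(3,'pics/scene6.png')"
```

```text
t 18.65 F [-2.02 -0.31  3.35] along -z [3.54 3.19 3.31] pos [0.5019 0.3057 0.1017] z [-4.e-04 -0.e+00 -1.e+00] T [-0.01  0.35  0.01]
```

>>> drive_tool --offset '[[0, 0, -0.02], [0, 0, -0.02], [0, 0, 0], [0, 0, 0], [0, 0, 0], [0, 0, 0], [0, 0, 0], [0, 0, 0], [0, 0, 0], [0, 0, 0]]' --turn '[[0, 0, 0], [0, 0, 0], [0, 0, 0], [0, 0, 0], [0, 0, 0], [0, 0, 0], [0, 0, 0], [0, 0, 0], [0, 0, 0], [0, 0, 0]]' --hand '[0, 0, 0, 0.3, 0.38, 0.42, 0.46, 0.5, 0.55, 0.6]' --newtons 20

```text
time_s: 19.9
position: [0.5019, 0.3056, 0.1033]
tool_rot: [[0.047, 0.999, -0.0], [0.999, -0.047, -0.0], [-0.0, -0.0, -1.0]]
ft_force: [0.0, 0.7, 0.3]
grip_width: 0.0511
gripper_force: 0.0
```

>>> drive_tool --offset '[[0, 0, 0], [0, 0, 0], [0, 0, -0.1], [0, 0, -0.2], [0, 0, -0.4], [0, 0, -0.6], [0, 0, -0.8], [0, 0, -0.8], [0, 0, -0.6], [0, 0, -0.3]]' --turn '[[0, 0, 0], [0, 0, 0], [0, 0, 0], [0, 0, 0], [0, 0, 0], [0, 0, 0], [0, 0, 0], [0, 0, 0], [0, 0, 0], [0, 0, 0]]' --hand '[0.6, 0.6, 0.6, 0.6, 0.6, 0.6, 0.6, 0.6, 0.6, 0.6]'

```text
time_s: 21.15
position: [0.5021, 0.3058, 0.2571]
tool_rot: [[0.047, 0.999, 0.002], [0.999, -0.047, 0.001], [0.001, 0.002, -1.0]]
ft_force: [0.7, 0.5, -0.2]
grip_width: 0.0509
gripper_force: 0.0
```

>>> drive_tool --offset '[[-0.8, 0, 0], [-0.8, 0, 0], [-0.8, 0, 0], [-0.8, 0, 0], [-0.8, 0, 0], [-0.6, 0, 0], [-0.4, 0, 0], [0, 0, 0], [0, 0, 0], [0, 0, 0]]' --turn '[[0, 0, 0], [0, 0, 0], [0, 0, 0], [0, 0, 0], [0, 0, 0], [0, 0, 0], [0, 0, 0], [0, 0, 0], [0, 0, 0], [0, 0, 0]]' --hand '[0.6, 0.6, 0.6, 0.6, 0.6, 0.6, 0.6, 0.6, 0.6, 0.6]'

```text
time_s: 22.4
position: [0.4925, 0.1066, 0.2552]
tool_rot: [[0.046, 0.999, -0.001], [0.999, -0.046, 0.0], [-0.0, -0.001, -1.0]]
ft_force: [0.3, -0.0, -0.2]
grip_width: 0.051
gripper_force: 0.0
```

Run:
```python
from plan import *
t=[]
for n,c,r in(("scene",365,165),("top",128,170)):
    im=get_image(n);cv2.imwrite(f"pics/{n}7.png",im);t.append(cv2.resize(im[r:r+100,c:c+66],(396,600),interpolation=cv2.INTER_CUBIC))
    print([(proj(n,[.5019,.3057,z])-[c,r]+.5)*6 for z in(.02,.145)])
cv2.imwrite("pics/fin.png",np.hstack(t))
print(observe()["time_s"])
```

```text
[array([251.77375443, 323.18109626]), array([337.17739961, 133.53908732])]
[array([169.4271354, 335.0268904]), array([115.80688772, 303.76729199])]
22.5
```

View pics/fin.png

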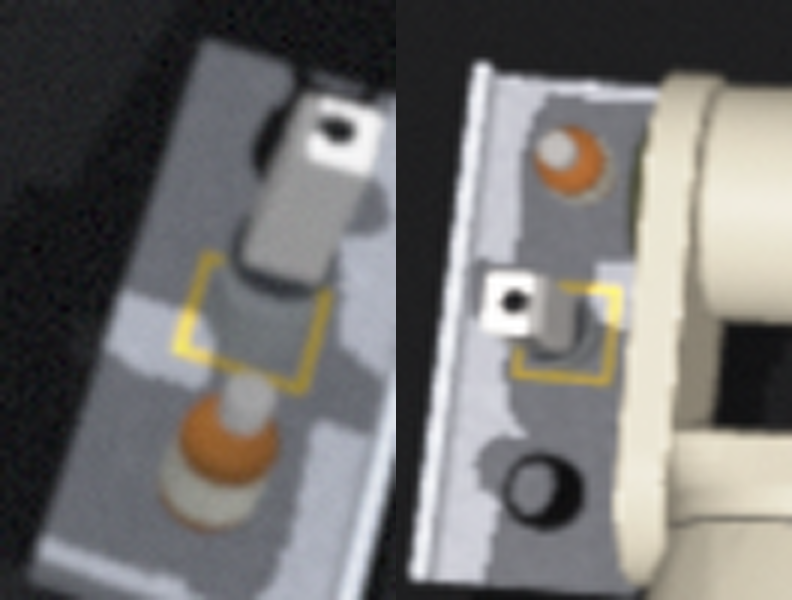

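The final picture shows the scope upright in the outline, with its nose near (255,325) in the scene panel and the tape centre at (256,323). The loupe and bottle haven't moved, so I'm handing in.

```bash
python3 -c "
from rig import env
print(env.close_job())"
```

```text
the job is handed in; nothing more can be done
None
```

I pressed the scope squarely on the square mount to about half travel (about 8.5 N, held over 1 s). I then stood it upright in the empty outlined place, within about 2 mm of centre, and handed the job in at 22.5 s; the hand-in returned no verdict.

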